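Feel the ports for a broken stub, then press in the new plug

TASK

One of the gear case's two ports still has the broken stub of its old plug deep inside. Take the gauge pin by its black knob, feel down the ports gently to find the blocked one, and leave the pin standing upright in it, let go, as a marker; only then press the new brass plug into the clear port, gently but fully home with its flange flat on the case. Let go, and leave the red plug, screwdriver, tape and jar where they are.

Things in the scene. Friction and masses are not known exactly. Their poses are not given: they have to be found in the camera images.
- case: the aluminium gear case, a ribbed block 76 x 174 x 70 mm fixed to the bench. Origin: centre of its underside; z up, y along its length. Its flat top has two identical round ports 23.5 mm wide, 90 mm apart. In one of them, not known which, the dark broken stub of an old plug is jammed and never moves: its flat top lies 22 to 30 mm below the case's top.
- port_a (a point): centre of one port's mouth, level with the case's top (y = +45 mm in the case's frame). Either port may be the blocked one. Deep in each port is a dark rubber cup, its top 40 mm below the case's top; it stays put under a light touch, and slides down up to 8 mm under a push of about 6 to 10 N and stays there. In the blocked port the stub sits above the cup
- port_b (a point): centre of the other port's mouth (y = -45 mm in the case's frame), level with the case's top; otherwise just like port_a
- rack: a wooden block 60 x 210 x 40 mm fixed to the bench, with a row of three holes 25 mm wide, 30 mm deep, 70 mm apart along its y, in which the gauge pin, the brass plug and the red spare plug stand upright in any order. Origin: centre of its underside
- pin: the gauge pin, 130 g: a steel shank 19 mm across and 80 mm long, topped by a black plastic knob 26 mm across and 32 mm tall. Origin: centre of the shank's lower end (the feeling end); z runs up the pin to the knob. At the start it stands in the rack, its end 10 mm above the table
- pin_shank: the steel shank of the gauge pin (same origin and axes as the pin); the force on it is what is felt. Over 25 N on it harms the finish. Do not grip it here but by the knob
- plug: the new brass plug, about 160 g: a shank 22 mm across and 46 mm long with a tapered end, then a flange 32 mm across and 6 mm thick, then a round head 26 mm across and 30 mm tall to grip. Origin: centre of the shank's lower end; z up to the head. At the start it stands in the rack, its end 10 mm above the table
- plug_shank: shank and flange of the brass plug (same origin and axes as the plug); over 30 N on them does harm. Grip the head instead
- plug_flange (a point): centre of the underside of the plug's flange, 46 mm above the plug's origin; it lies on the case's top when the plug is fully home (the shank pushes the rubber cup down the last 6 mm)
- spare: a red plastic plug of the very same shape as the brass one, in one of the rack's holes; not wanted. Origin at its shank's lower end
- screwdriver: a screwdriver lying flat on the table between case and rack; leave alone
- tape_roll: a roll of masking tape lying flat, 104 mm across, 36 mm tall, beyond the screwdriver; leave alone
- colour_jar: a small blue jar 60 mm across, 70 mm tall, to the left; leave alone
Mind the look-alikes: they are no part of the job. Of the things that look like the pin, the largest one is meant.

How it is judged:
By the outcome, as a careful person would: the job done as asked, in the order asked, and still so for the second after the job is handed in, with the robot touching nothing.
It also fails if it takes over 70 s, if anything falls off the work surface, if the arm or the gripper's body presses on something with over 40 N, if the wrist force passes 120 N, or if a joint passes its speed limit or range.

ROBOT

A 6-joint arm with a two-finger parallel gripper is mounted at the origin on the work surface. World frame = base frame: x ahead of the robot, y to its left, z up, the work surface at z = 0. Lengths are in m, angles in rad, forces in N, time in s.
With the tool pointing down it reaches from about 0.225 to 0.725 m from the base axis. Payload 3.1 kg.
Tool frame: the origin (TCP) lies at the very end of the fingers, on their centre line; the grasp point (between the pads) lies 19 mm behind it; z points along the fingers, y is the line along which they close (so a half turn about z gives the same grasp; the last joint's range is limited). The gripper opens to 85 mm and grips with 20 to 120 N. Pads are 22 mm wide; open, the fingers measure 114 mm over their backs; the gripper's body (76 mm by 85 mm) begins 54 mm behind the grasp point. The pads swing forward as they close: fully open they stand 13 mm farther back than shut.
Start: joints at [1.207, 0.048, 0.099, 1.622, 0, 1.443], TCP at [0.123, 0.51, 0.231] pointing down, gripper open.
Joint ranges: [-2.91, 2.91], [-0.99, 1.94], [-1.21, 1.42], [-2.12, 2.29], [-1.49, 1.47], [-3.14, 3.14]. Speed limits (rad/s): [2.79, 2.79, 3.14, 3.14, 3.14, 3.14].

INTERFACE

Orientations are given as a unit quaternion [w, x, y, z].
In Python, from rig import ctrl gives the robot as it stands.
- The arm moves only by the tool carry_out, never from a script. Its arguments are lists of equal length, an entry for each row: "dp": the shift along the tool's x, y, z in m, a list of three; "spin": the turn about the tool's z in rad; "jaw": the finger opening in m, from 0 to 0.0854. In form: {"dp": [[tx, ty, tz], ...], "spin": [spin, ...], "jaw": [jaw, ...]}. A call has 1 to 5 rows; each row shifts and turns the commanded pose from where the row before left it, along the tool's axes as they then stand; what a row does not reach is not made up. A row lasts 1/12 s, in which the tool goes at most 41.7 mm and 7.16 degrees, less where a joint would pass 70% of its speed; a pose out of reach is approached as far as the arm can. A call is refused whole if a number of a shift passes 0.0417 or a number of a turn 0.125, either way. A call with a gripper value outside its range is refused whole. The fingers move at their own pace and stop on an object; "newtons" is the grip in N (left out, the last holds). Time passes only in rows, so rows that do not move let the fingers close. It gives the time, the measured TCP pose, the force, the opening and the grip force at its end, in the units of the state.
- ctrl.observe(): the state, without advancing time (a new reading comes with each control period).
- ctrl.read_camera(name): name is "side" or "top" or "wrist"; returns the picture (480x640x3 uint8, blue, green, red); there is no depth.
- ctrl.camera_info(name): a dict with "mtx" (3x3 intrinsics, pixels), "R" (3x3) and "t" (3): a world point X has camera coordinates R X + t. Camera axes: x right, y down, z forward; pixel columns grow to the right and rows downward; lengths in m; the calibration is good to about 2 mm. A picture is of the moment at which its call begins: read the wrist's pose just before it. camera_info takes no time and is no camera call; for the wrist camera it gives the pose at the moment of the call.
- ctrl.hand_in(): hands the job in; it is judged then, once.
The state is a dict: "time_s": time; "qpos": joint angles; "qvel": joint speeds; "joint_efforts": joint torques, N m; "eef_pos": TCP position; "orientation": TCP orientation; "force": force on the tool from outside, world axes, zero at the start; "wrist_torque": the same for the moment, N m; "width": finger opening in m; "grasp_force": force on a finger pad.
Only numpy, scipy, OpenCV 4.12 (cv2) and the standard library are available. Lean on these libraries where they do the work, as an engineer would, in place of code of your own. Each camera call takes 0.05 s, during which the arm holds its last target. There are 200 camera calls.

## Working session

There is one attempt and no reset: what is moved stays moved. The work goes in short steps, Python scripts to look and compute and a tool call to move; the robot and the scene stay as the last step left them, time stands still between calls to the robot, and variables do not carry over. Pictures are saved under pics/ and viewed, at most 10 in all, crops included, and the job is handed in when it is done.

Besides the shell and the picture viewer there is one more tool, called after "Call:" as name([rows], argument=value, ...), one row to a line, values as JSON. carry_out: Moves the arm, as the interface text tells. Its arguments: {"type":"object","properties":{"dp":{"type":"array","items":{"type":"array","items":{"type":"number"}}},"spin":{"type":"array","items":{"type":"number"}},"jaw":{"type":"array","items":{"type":"number"}},"newtons":{"type":"number"}},"required":["dp","spin","jaw"]}

```bash
mkdir -p pics; ls
python3 - <<'E'
from rig import ctrl
import cv2,numpy as np
print(ctrl.observe())
a=ctrl.read_camera("side");b=ctrl.read_camera("top");c=ctrl.read_camera("wrist")
for n,i in zip(("side","top","wrist"),(a,b,c)):
    cv2.imwrite(f"pics/{n}0.png",i); d=ctrl.camera_info(n); print(n,{k:np.round(v,4).tolist() for k,v in d.items()})
E
```

```text
pics
{'time_s': 0.0, 'qpos': array([1.20720444e+00, 4.87635266e-02, 9.75867165e-02, 1.62197796e+00,
       5.24898878e-06, 1.44296502e+00]), 'qvel': array([ 6.11349143e-04, -1.30559684e-03,  2.86610033e-04,  3.43216029e-04,
       -8.99799843e-05, -2.43858701e-04]), 'joint_efforts': array([ 1.92211119e-03, -3.38778126e+01,  3.20016325e+01,  2.03685486e-02,
       -1.05204310e-05,  3.46875723e-06]), 'eef_pos': array([0.12244087, 0.50990124, 0.23010492]), 'orientation': array([-2.89387871e-04,  1.17607395e-01,  9.93059470e-01, -1.14316685e-03]), 'force': array([-0.62703948, -0.31395134,  0.81026113]), 'wrist_torque': array([-0.00706476, -0.01532177,  0.0130327 ]), 'grasp_force': 0.0, 'width': 0.08529714951807758}
side {'mtx': [[483.5721, 0.0, 319.7188], [0.0, 483.5721, 243.0018], [0.0, 0.0, 1.0]], 'R': [[-0.8581, -0.5135, -0.0011], [-0.2822, 0.4734, -0.8344], [0.429, -0.7157, -0.5511]], 't': [0.5175, 0.1804, 0.7651]}
top {'mtx': [[592.5532, 0.0, 322.8913], [0.0, 592.5532, 226.6693], [0.0, 0.0, 1.0]], 'R': [[-0.0836, -0.9965, -0.0048], [-0.9744, 0.0827, -0.2093], [0.2089, -0.0129, -0.9778]], 't': [0.1031, 0.5772, 1.1997]}
wrist {'mtx': [[330.7532, 0.0, 318.2956], [0.0, 330.7532, 237.6808], [0.0, 0.0, 1.0]], 'R': [[0.2333, 0.9724, -0.0027], [0.9204, -0.22, 0.3231], [0.3136, -0.0778, -0.9463]], 't': [-0.5245, -0.0425, 0.3802]}
```

View pics/top0.png

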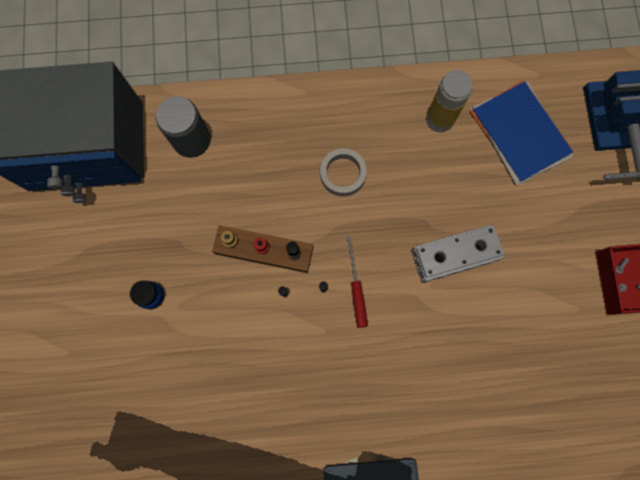

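View pics/side0.png

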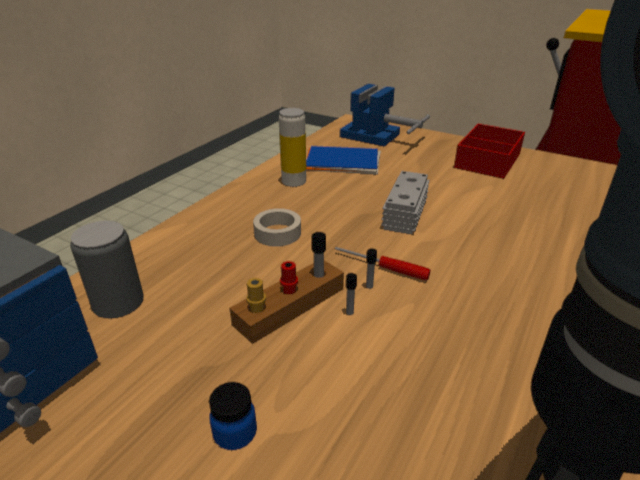

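The top view shows the rack with brass plug (228,238), red spare (261,244) and a black-knobbed pin (293,249), plus the case ports at (440,257) and (481,245). The side view shows three pin-like things at (319,258), (351,293) and (371,268). The one in the rack at (319,258) is the largest and stands in a hole, so it is the candidate. I'll confirm it in an enlarged crop.

```bash
cat > h.py <<'E'
import numpy as np,cv2
from rig import ctrl
def cam(n):
    d=ctrl.camera_info(n);return np.array(d["mtx"]),np.array(d["R"]),np.array(d["t"])
def ray(c,p):
    K,R,t=c;return -R.T@t,R.T@np.linalg.solve(K,[p[0],p[1],1])
def onz(c,p,z):
    o,d=ray(c,p);return o+d*(z-o[2])/d[2]
def tri(c1,p1,c2,p2):
    A=[];b=[]
    for c,p in((c1,p1),(c2,p2)):
        o,d=ray(c,p);d/=np.linalg.norm(d);M=np.eye(3)-np.outer(d,d);A.append(M);b.append(M@o)
    X=np.linalg.lstsq(np.vstack(A),np.hstack(b),rcond=None)[0]
    return X,[proj(c1,X)-p1,proj(c2,X)-p2]
def proj(c,X):
    K,R,t=c;q=K@(R@np.asarray(X)+t);return q[:2]/q[2]
E
python3 - <<'E'
import cv2,numpy as np
t=cv2.imread("pics/top0.png");s=cv2.imread("pics/side0.png")
a=cv2.resize(t[215:315,205:345],(800,571),interpolation=cv2.INTER_CUBIC)[:, :800]
a=cv2.resize(t[220:300,210:340],(520,320),interpolation=cv2.INTER_CUBIC)
b=cv2.resize(s[225:325,230:400],(510,300),interpolation=cv2.INTER_CUBIC)
b=cv2.resize(s[225:325,230:390],(448,280),interpolation=cv2.INTER_CUBIC)
c=cv2.resize(t[220:290,405:510],(420,280),interpolation=cv2.INTER_CUBIC)
d=cv2.resize(s[165:235,375:435],(240,280),interpolation=cv2.INTER_CUBIC)
o=np.zeros((600,800,3),np.uint8)
o[:320,:520]=a;o[:280,520:760]=d;o[320:600,:448]=b;o[320:520,460:760]=cv2.resize(c,(300,200))
cv2.imwrite("pics/crop1.png",cv2.convertScaleAbs(o,alpha=1.6))
E
```

```text
(no output)
```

View pics/crop1.png

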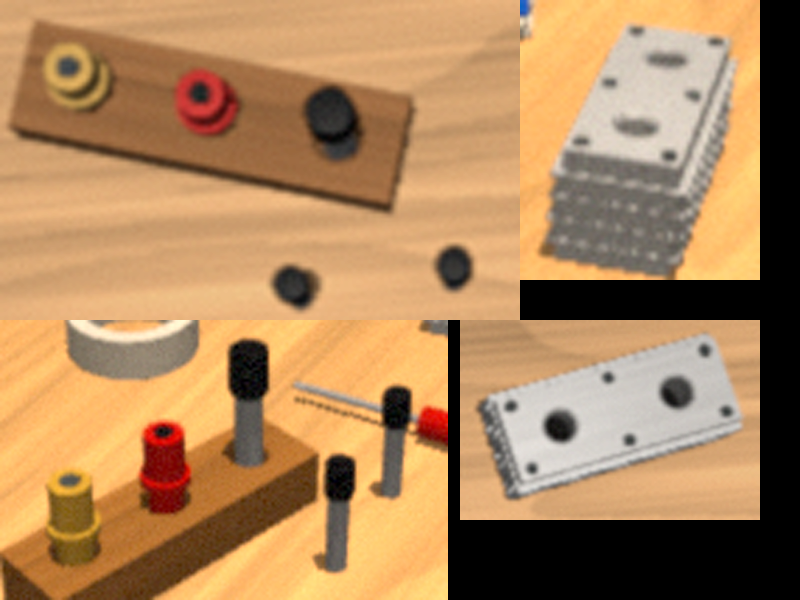

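The crop confirms it: the rack pin (top view 292,246; side view 319,236) is clearly larger than the two small loose pins. Next, triangulate it and the other points.

Run:
```python
from h import *
T=cam("top");S=cam("side")
for n,p,q,z in (("pin",(292,246.3),(319,236),.122),("plug",(227,236.8),(255,282),.092),("spare",(260,243),(288.5,265.5),.092),("p1",(440,257.1),(404,196.5),.07),("p2",(481,245.2),(411.3,180),.07)):
    X,r=tri(T,p,S,q);print(n,X.round(4),np.round(r,1).tolist(),"topz",onz(T,p,z).round(4),"sidez",onz(S,q,z).round(4))
o=ctrl.observe();from scipy.spatial.transform import Rotation as R
q=o['orientation'];M=R.from_quat(q[[1,2,3,0]]).as_matrix();print(M.round(4))
W=cam("wrist");C=-W[1].T@W[2];print("cam in tool",(M.T@(C-o['eef_pos'])).round(4),(M.T@W[1].T).round(3))
```

```text
pin [0.5349 0.1196 0.1183] [[0.4, 0.8], [-1.0, -0.2]] topz [0.5359 0.1202 0.122 ] sidez [0.53   0.1244 0.122 ]
plug [0.5726 0.2541 0.0915] [[0.1, 0.1], [-0.1, -0.0]] topz [0.5727 0.2541 0.092 ] sidez [0.572  0.2545 0.092 ]
spare [0.5537 0.1868 0.0893] [[0.2, 0.3], [-0.4, -0.1]] topz [0.5539 0.1868 0.092 ] sidez [0.5509 0.1896 0.092 ]
p1 [ 0.4963 -0.1847  0.0674] [[0.1, 0.3], [-0.3, -0.0]] topz [ 0.4965 -0.1839  0.07  ] sidez [ 0.494 -0.18   0.07 ]
p2 [ 0.5146 -0.274   0.0657] [[0.1, 0.2], [-0.2, -0.0]] topz [ 0.5143 -0.2727  0.07  ] sidez [ 0.5112 -0.2655  0.07  ]
[[-9.723e-01  2.336e-01 -7.000e-04]
 [ 2.336e-01  9.723e-01 -1.700e-03]
 [ 2.000e-04 -1.800e-03 -1.000e+00]]
cam in tool [ 0.0828  0.0007 -0.1417] [[ 0.    -0.946 -0.323]
 [ 1.     0.001 -0.001]
 [ 0.001 -0.323  0.946]]
```

View pics/wrist0.png

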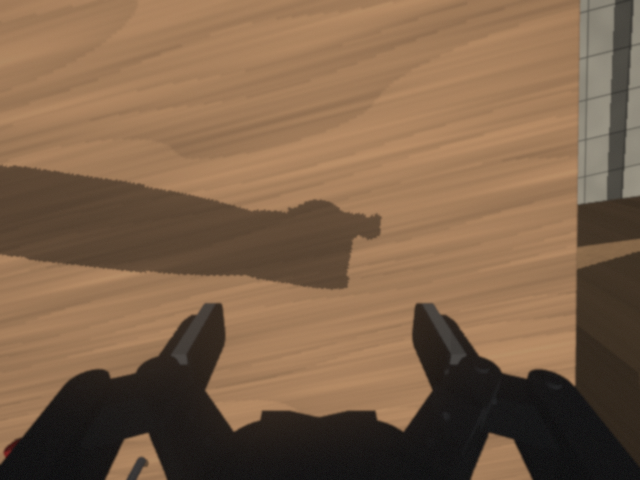

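The wrist view shows only table, shadow and the open fingers, so it isn't useful yet. The triangulated heights and spacings fit: pin top 118 against 122 mm, plug 91.5 against 92, port spacing 91 against 90, rack row 139 against 140. Moving above the pin for a wrist look.

Call:
carry_out([
  [-0.033, -0.019, -0.002],
  [-0.033, -0.019, -0.002],
  [-0.033, -0.019, -0.002],
  [-0.033, -0.019, -0.002],
  [-0.033, -0.019, -0.002],
], spin=[0, 0, 0, 0, 0], jaw=[0.085, 0.085, 0.085, 0.085, 0.085])

```text
time_s: 0.57
eef_pos: [0.2616, 0.3781, 0.241]
orientation: [-0.0, 0.117, 0.993, -0.0]
force: [0.1, 0.9, -0.1]
width: 0.0849
grasp_force: 0.0
```

Call:
carry_out([
  [-0.033, -0.019, -0.002],
  [-0.033, -0.019, -0.002],
  [-0.033, -0.019, -0.002],
  [-0.033, -0.019, -0.002],
  [-0.033, -0.019, -0.002],
], spin=[0, 0, 0, 0, 0], jaw=[0.085, 0.085, 0.085, 0.085, 0.085])

```text
time_s: 0.98
eef_pos: [0.4, 0.247, 0.2512]
orientation: [-0.0, 0.118, 0.993, 0.0]
force: [0.2, 0.3, -0.2]
width: 0.0853
grasp_force: 0.0
```

Call:
carry_out([
  [-0.033, -0.019, -0.002],
  [-0.033, -0.019, -0.002],
  [-0.033, -0.019, -0.002],
  [-0.033, -0.019, -0.002],
  [-0.033, -0.019, -0.002],
], spin=[0, 0, 0, 0, 0], jaw=[0.085, 0.085, 0.085, 0.085, 0.085])

```text
time_s: 1.4
eef_pos: [0.5383, 0.1161, 0.261]
orientation: [-0.0, 0.118, 0.993, 0.0]
force: [1.0, 1.2, -0.1]
width: 0.085
grasp_force: 0.0
```

Call:
carry_out([
  [0, 0, 0],
  [0, 0, 0],
  [0, 0, 0],
  [0, 0, 0],
  [0, 0, 0],
], spin=[0.1, 0.1, 0.1, 0.1, 0.1], jaw=[0.085, 0.085, 0.085, 0.085, 0.085])

```text
time_s: 1.82
eef_pos: [0.5373, 0.1174, 0.2606]
orientation: [-0.001, 0.362, 0.932, -0.0]
force: [0.1, -0.1, 0.9]
width: 0.0845
grasp_force: 0.0
```

Call:
carry_out([
  [0, 0, 0],
  [0, 0, 0],
  [0, 0, 0],
  [0, 0, 0],
  [0, 0, 0],
], spin=[0.1, 0.1, 0.1, 0.1, 0.1], jaw=[0.085, 0.085, 0.085, 0.085, 0.085])

```text
time_s: 2.23
eef_pos: [0.5371, 0.1177, 0.2607]
orientation: [-0.0, 0.581, 0.814, -0.0]
force: [0.2, 0.1, -0.9]
width: 0.0849
grasp_force: 0.0
```

Call:
carry_out([
  [0, 0, 0],
  [0, 0, 0],
  [0, 0, 0],
  [0, 0, 0],
  [0, 0, 0],
], spin=[0.12, 0.12, 0.12, 0.12, 0.12], jaw=[0.085, 0.085, 0.085, 0.085, 0.085])

```text
time_s: 2.65
eef_pos: [0.5372, 0.1177, 0.2608]
orientation: [-0.0, 0.796, 0.605, -0.0]
force: [0.1, 0.4, -0.4]
width: 0.0851
grasp_force: 0.0
```

Call:
carry_out([
  [0, 0, 0],
  [0, 0, 0],
], spin=[0, 0], jaw=[0.085, 0.085])

```text
time_s: 2.82
eef_pos: [0.5372, 0.1177, 0.2609]
orientation: [-0.0, 0.793, 0.609, -0.0]
force: [-0.2, -0.4, -0.0]
width: 0.0851
grasp_force: 0.0
```

Run:
```python
from h import *
W=cam("wrist");i=ctrl.read_camera("wrist");cv2.imwrite("pics/w1.png",i)
np.savez("w1.npz",K=W[0],R=W[1],t=W[2])
j=cv2.convertScaleAbs(i,alpha=1.4);cv2.imwrite("pics/w1b.png",j)
for n,X in (("pin",(.536,.120,.122)),("plug",(.5727,.2541,.092))):print(n,proj(W,X).round(1))
```

```text
pin [315.8 222.6]
plug [316.6  52. ]
```

View pics/w1b.png

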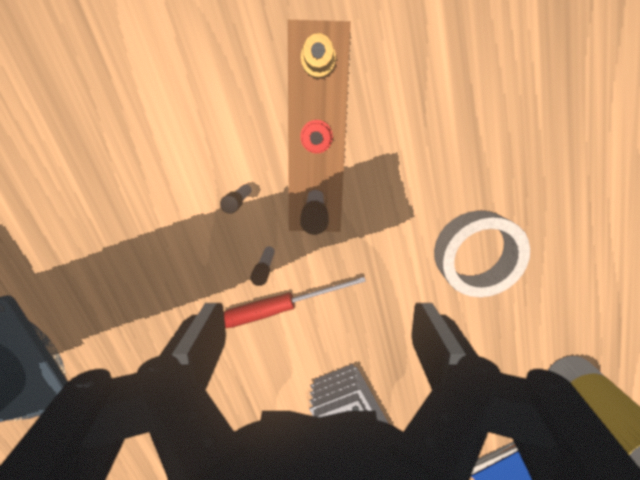

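The wrist view shows the pin knob at (315,215), the brass head at (318,50) and the red spare at (316,136). The rack runs vertically in the picture, so the fingers will close across the row. Refining from masks.

Run:
```python
from h import *
from types import SimpleNamespace
i=cv2.imread("pics/w1.png");z=np.load("w1.npz");W=(z['K'],z['R'],z['t']);T=cam("top")
g=i.max(2)
sub=g[185:245,290:340];print("row profile down col315:",g[185:245,315].tolist());print("row 218:",g[218,290:340].tolist())
m=(g<50).astype(np.uint8);n,l,s,c=cv2.connectedComponentsWithStats(m)
k=l[218,315];print(s[k],c[k].round(1))
h=cv2.cvtColor(i,cv2.COLOR_BGR2HSV);print("plug hole/row", [tuple(map(int,h[y,318])) for y in (36,42,50,58,66,72)])
mb=((h[...,0]>18)&(h[...,0]<32)&(h[...,1]>110)&(h[...,2]>90)).astype(np.uint8);mb[:, :280]=0;mb[:,360:]=0;mb[100:]=0
ys,xs=np.nonzero(mb);print("brass x",xs.min(),xs.max(),"y",ys.min(),ys.max())
# expected circle outlines
def circ(X,r):
    a=np.linspace(0,6.28,73);P=np.array([proj(W,(X[0]+r*np.cos(t),X[1]+r*np.sin(t),X[2])) for t in a]);return P.min(0).round(1),P.max(0).round(1)
print("exp pin top",circ((.536,.120,.122),.013)); print("exp plug head",circ((.5727,.2541,.092),.013),"flange",circ((.5727,.2541,.062),.016))
```

```text
row profile down col315: [118, 97, 81, 76, 72, 71, 71, 70, 69, 69, 70, 69, 69, 69, 65, 58, 50, 47, 49, 48, 47, 48, 47, 48, 48, 49, 48, 49, 49, 48, 48, 49, 49, 49, 47, 48, 48, 47, 48, 48, 48, 49, 49, 47, 49, 49, 48, 50, 52, 67, 83, 94, 97, 98, 99, 99, 98, 99, 99, 101]
row 218: [80, 80, 81, 79, 79, 80, 77, 77, 77, 73, 61, 53, 49, 48, 49, 47, 48, 48, 47, 47, 47, 48, 49, 48, 48, 49, 48, 48, 48, 48, 47, 48, 48, 47, 47, 48, 49, 54, 62, 73, 78, 80, 81, 80, 80, 80, 80, 80, 78, 79]
[302 202  25  31 587] [314.2 216.8]
plug hole/row [(18, 136, 190), (18, 98, 135), (15, 29, 87), (17, 107, 119), (19, 134, 171), (19, 133, 142)]
brass x 302 331 y 36 75
exp pin top (array([301. , 208.3]), array([330.5, 236.5]))
exp plug head (array([301. ,  34.1]), array([332.2,  69.4])) flange (array([299.4,  38.9]), array([334.2,  78. ]))
```

Call:
carry_out([
  [0.0036, -0.0032, 0.025],
  [0, 0, 0.035],
  [0, 0, 0.035],
  [0, 0, 0.03],
  [0, 0, 0.025],
], spin=[0, 0, 0, 0, 0], jaw=[0.085, 0.085, 0.085, 0.085, 0.085])

```text
time_s: 3.28
eef_pos: [0.5339, 0.1219, 0.1084]
orientation: [-0.001, 0.794, 0.609, -0.001]
force: [-1.1, -1.3, -0.6]
width: 0.0853
grasp_force: 0.0
```

Call:
carry_out([
  [0, 0, 0.022],
  [0, 0, 0],
  [0, 0, 0],
  [0, 0, 0],
  [0, 0, 0],
], spin=[0, 0, 0, 0, 0], jaw=[0.085, 0.05, 0.03, 0.02, 0.015], newtons=50)

```text
time_s: 3.7
eef_pos: [0.537, 0.1222, 0.0919]
orientation: [0.001, 0.794, 0.608, 0.002]
force: [0.5, 0.4, 0.9]
width: 0.0384
grasp_force: 0.0
```

Call:
carry_out([
  [0, 0, 0],
  [0, 0, 0],
  [0, 0, 0],
  [0, 0, 0],
  [0, 0, 0],
], spin=[0, 0, 0, 0, 0], jaw=[0.015, 0.015, 0.015, 0.015, 0.015])

```text
time_s: 4.12
eef_pos: [0.5366, 0.1223, 0.092]
orientation: [0.001, 0.794, 0.608, 0.002]
force: [-1.6, 0.6, 5.5]
width: 0.0246
grasp_force: 48.9
```

Call:
carry_out([
  [0, 0, -0.02],
  [0, 0, -0.03],
  [0, 0, -0.03],
  [0, 0, -0.03],
  [0, 0, 0],
], spin=[0, 0, 0, 0, 0], jaw=[0.015, 0.015, 0.015, 0.015, 0.015])

```text
time_s: 4.53
eef_pos: [0.5389, 0.1224, 0.2073]
orientation: [0.003, 0.794, 0.608, 0.006]
force: [0.5, 0.2, 0.2]
width: 0.0252
grasp_force: 49.8
```

Call:
carry_out([
  [-0.015, 0.002, 0],
  [-0.03, 0.004, 0],
  [-0.03, 0.004, 0],
  [-0.03, 0.004, 0],
  [-0.03, 0.004, 0],
], spin=[0, 0, 0, 0, 0], jaw=[0.015, 0.015, 0.015, 0.015, 0.015])

```text
time_s: 4.95
eef_pos: [0.517, -0.0141, 0.1991]
orientation: [0.0, 0.794, 0.608, 0.0]
force: [0.3, 0.1, -1.4]
width: 0.0241
grasp_force: 49.8
```

Call:
carry_out([
  [-0.03, 0.004, 0],
  [-0.03, 0.004, 0],
  [-0.03, 0.004, 0],
  [-0.03, 0.004, 0],
  [-0.03, 0.004, 0],
], spin=[0, 0, 0, 0, 0], jaw=[0.015, 0.015, 0.015, 0.015, 0.015])

```text
time_s: 5.37
eef_pos: [0.4969, -0.1645, 0.1991]
orientation: [0.0, 0.794, 0.608, 0.0]
force: [0.5, -0.4, -1.9]
width: 0.0248
grasp_force: 49.8
```

Call:
carry_out([
  [-0.03, 0.004, 0],
  [-0.03, 0.004, 0],
  [-0.03, 0.004, 0],
  [-0.03, 0.004, 0],
  [-0.025, 0.004, 0],
], spin=[0, 0, 0, 0, 0], jaw=[0.015, 0.015, 0.015, 0.015, 0.015])

```text
time_s: 5.78
eef_pos: [0.478, -0.3104, 0.1989]
orientation: [0.0, 0.795, 0.607, -0.0]
force: [0.3, -0.7, -1.8]
width: 0.0245
grasp_force: 49.8
```

Call:
carry_out([
  [0, 0, 0],
  [0, 0, 0],
  [0, 0, 0],
], spin=[0, 0, 0], jaw=[0.015, 0.015, 0.015])

```text
time_s: 6.03
eef_pos: [0.4785, -0.3078, 0.199]
orientation: [-0.001, 0.794, 0.607, 0.0]
force: [-0.0, 1.1, -0.8]
width: 0.025
grasp_force: 49.8
```

Run:
```python
from h import *
W=cam("wrist");o=ctrl.observe();i=ctrl.read_camera("wrist");cv2.imwrite("pics/w2.png",i);np.savez("w2.npz",K=W[0],R=W[1],t=W[2])
t=ctrl.read_camera("top");cv2.imwrite("pics/t2.png",t)
s=ctrl.read_camera("side");cv2.imwrite("pics/s2.png",s)
print(o['eef_pos'],o['width'],o['force'],proj(W,(.4965,-.184,.07)),proj(W,(.5143,-.273,.07)))
e=o['eef_pos'];print([proj(cam(n),(e[0],e[1],e[2]-.082)).round(0) for n in("top","side","wrist")])
j=np.zeros((600,800,3),np.uint8)
j[:480,:640]=i
j=cv2.convertScaleAbs(j,alpha=1.4)
j[480:600,:240]=cv2.resize(t[220:300,410:570],(240,120));
j[330:600,640:800]=cv2.resize(s[140:275,370:450],(160,270))
cv2.imwrite("pics/c2.png",j)
```

```text
[ 0.47845955 -0.30776214  0.19895879] 0.024989821584213916 [-0.0354752   1.07165171 -0.83648187] [297.23205504  66.89051599] [348.96752722 177.8910866 ]
[array([507., 257.]), array([433., 158.]), array([317., 248.])]
```

View pics/c2.png

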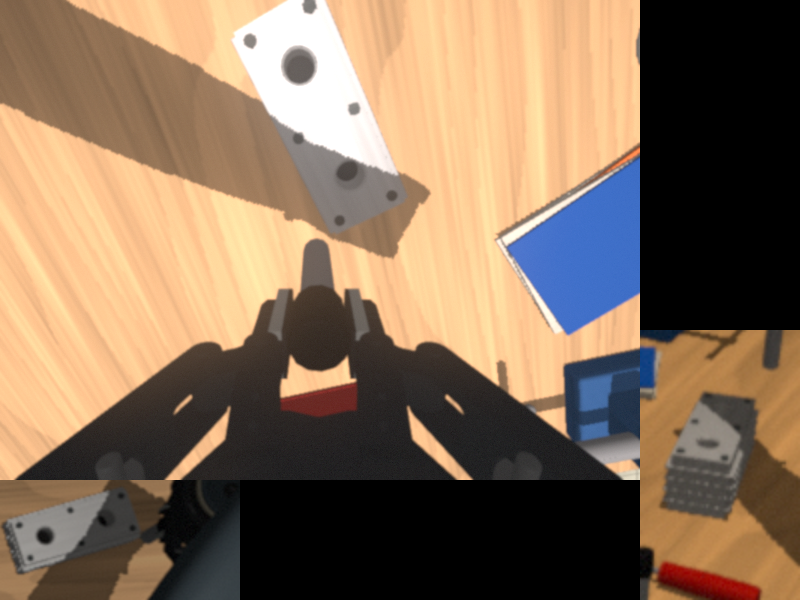

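The picture shows the pin held straight with its tip at about (317,243), and ports at about (299,66) and (348,173). The far half of the case is in the arm's shadow. Fitting the port rims precisely.

Run:
```python
from h import *
i=cv2.imread("pics/w2.png");z=np.load("w2.npz");W=(z['K'],z['R'],z['t'])
g=cv2.GaussianBlur(i,(0,0),.7).max(2).astype(float)
for c0 in((298.5,66.),(348.,173.)):
    c=np.array(c0)
    for it in range(4):
        P=[]
        for a in np.linspace(0,2*np.pi,72,endpoint=False):
            r=np.arange(8,20,.25);u=np.array([np.cos(a),np.sin(a)])
            x=c[0]+r*u[0];y=c[1]+r*u[1]
            v=cv2.remap(g.astype(np.float32),x.astype(np.float32)[None],y.astype(np.float32)[None],cv2.INTER_LINEAR)[0]
            d=np.gradient(v);k=d[2:-2].argmax()+2;P.append((x[k],y[k],d[k],r[k]))
        P=np.array(P)
        Q=P[:,:2]
        X=np.array([onz(W,p,.07)[:2] for p in Q])
        for _ in range(6):
            A=np.c_[2*X,np.ones(len(X))];s=np.linalg.lstsq(A,(X**2).sum(1),rcond=None)[0];R=np.sqrt(s[2]+s[:2]@s[:2])
            e=np.abs(np.hypot(*(X-s[:2]).T)-R);X=X[e<=max(np.percentile(e,85),.0004)] if len(X)>36 else X
        c=proj(W,(s[0],s[1],.07))
    print("px",c.round(1),"world",s[:2].round(4),"R mm",R*1e3,"resid",e.mean()*1e3,len(X))
# outline of case top: check center
S=cam("side");T=cam("top")
for q in ((.4965,-.184,.07),(.5143,-.273,.07)):print(proj(T,q),proj(S,q))
# knob in wrist: tip
```

```text
px [297.5  65.1] world [ 0.497  -0.1829] R mm 12.616382314080038 resid 0.1518527791539169 50
px [346.  168.6] world [ 0.5137 -0.2651] R mm 9.370947982161342 resid 0.1830983804875488 35
[440.02782695 257.08442424] [403.63193858 195.48835454]
[481.16331799 245.17960873] [411.27019926 178.49560056]
```

Run:
```python
from h import *
i=cv2.imread("pics/w2.png");z=np.load("w2.npz");W=(z['K'],z['R'],z['t'])
e=np.array([.47846,-.30776,.19896]);tx=np.array([.261,.966,0]);ty=np.array([.966,-.261,0])
def at(x,y,zz):return proj(W,e+tx*x+ty*y+[0,0,zz]).round(1)
print("tip edge",at(.0095,0,-.082),"knob far edge",at(-.013,0,.030),"tip sides",at(0,-.0095,-.082),at(0,.0095,-.082))
g=i.max(2);print("col316 230-250",g[228:252,316].tolist());print("col318 355-380",g[355:381,318].tolist());print("row255",g[255,295:340].tolist())
```

```text
tip edge [317.5 235. ] knob far edge [316.5 371.9] tip sides [304.3 247.5] [330.7 247.5]
col316 230-250 [137, 153, 177, 191, 195, 194, 195, 196, 194, 181, 144, 104, 84, 80, 81, 80, 79, 80, 80, 81, 79, 79, 79, 79]
col318 355-380 [37, 37, 36, 35, 37, 38, 39, 37, 37, 37, 37, 37, 37, 38, 47, 86, 136, 171, 186, 189, 189, 190, 191, 191, 192, 192]
row255 [200, 202, 203, 205, 205, 203, 195, 172, 127, 90, 80, 81, 80, 80, 80, 81, 80, 79, 79, 78, 79, 80, 77, 79, 79, 78, 76, 78, 78, 77, 78, 77, 77, 85, 113, 151, 180, 189, 191, 191, 190, 189, 188, 189, 192]
```

Call:
carry_out([
  [0.0254, -0.0027, 0],
  [0.0254, -0.0027, 0],
  [0.0254, -0.0027, 0],
  [0.0254, -0.0027, 0],
  [0.0251, -0.0027, 0],
], spin=[0, 0, 0, 0, 0], jaw=[0.015, 0.015, 0.015, 0.015, 0.015])

```text
time_s: 6.6
eef_pos: [0.4989, -0.1801, 0.1995]
orientation: [0.0, 0.794, 0.608, 0.0]
force: [0.3, 0.4, -1.6]
width: 0.0248
grasp_force: 49.8
```

Call:
carry_out([
  [0, 0, 0.012],
  [0, 0, 0.012],
  [0, 0, 0.006],
  [0, 0, 0],
  [0, 0, 0],
], spin=[0, 0, 0, 0, 0], jaw=[0.015, 0.015, 0.015, 0.015, 0.015])

```text
time_s: 7.02
eef_pos: [0.4979, -0.1827, 0.1681]
orientation: [-0.001, 0.795, 0.607, -0.001]
force: [0.2, -0.2, -0.4]
width: 0.0245
grasp_force: 49.8
```

Run:
```python
from h import *
W=cam("wrist");o=ctrl.observe();i=ctrl.read_camera("wrist");cv2.imwrite("pics/w3.png",i);np.savez("w3.npz",K=W[0],R=W[1],t=W[2])
s=ctrl.read_camera("side");cv2.imwrite("pics/s3.png",s)
print(o['eef_pos'],o['orientation'],o['width'],o['force'],proj(W,(.497,-.183,.07)))
j=np.zeros((600,800,3),np.uint8)
a=cv2.resize(i[150:350,200:440],(480,400),interpolation=cv2.INTER_CUBIC);j[:400,:480]=cv2.convertScaleAbs(a,alpha=1.4)
j[:600,490:790]=cv2.convertScaleAbs(cv2.resize(s[120:240,370:430],(300,600),interpolation=cv2.INTER_CUBIC),alpha=1.4)
cv2.imwrite("pics/c3.png",j)
```

```text
[ 0.49791967 -0.18266428  0.16812115] [-9.55846003e-04  7.94623020e-01  6.07102116e-01 -6.03082933e-04] 0.024466571280155613 [ 0.20026312 -0.21259273 -0.44313492] [316.75205024 240.73439392]
```

View pics/c3.png

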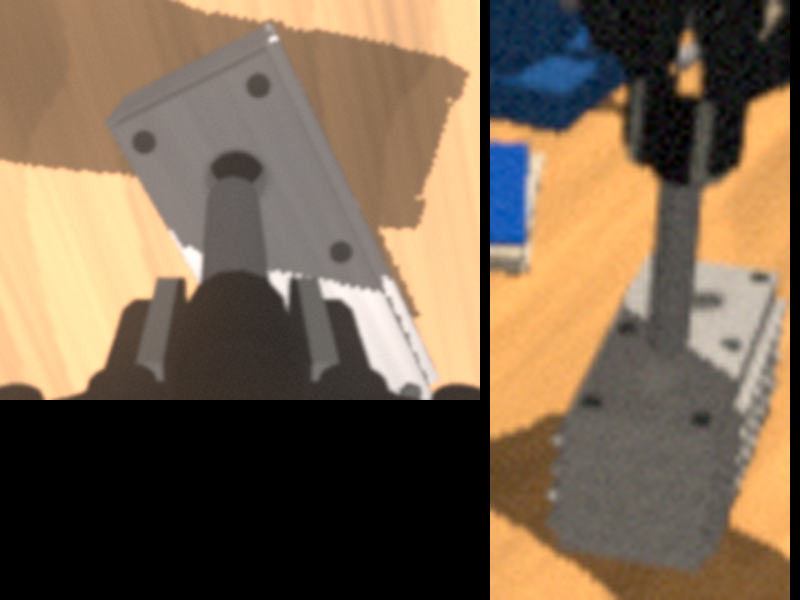

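The wrist crop shows the tip edge at about (317.5,239) in front of the port, whose far rim is at about row 225. Sideways it is centred. Checking the fore-aft offset.

Run:
```python
from h import *
i=cv2.imread("pics/w3.png");z=np.load("w3.npz");W=(z['K'],z['R'],z['t'])
g=cv2.GaussianBlur(i,(0,0),.6).max(2)
print("col317 218-250",g[218:250,317].tolist());print("row248",g[248,295:340].tolist());print("row233",g[233,298:338].tolist())
e=np.array([.49792,-.18266,.16812]);tx=np.array([.263,.965,0]);ty=np.array([.965,-.263,0])
for h in(.082,):
  for dx in(-.003,-.0015,0):print(dx,proj(W,e+tx*(.0095+dx)-[0,0,h]).round(1))
pc=np.array([.497,-.183,.07])
print("port far",proj(W,pc+tx*.01175),"L",proj(W,pc-ty*.01175),"R",proj(W,pc+ty*.01175))
```

```text
col317 218-250 [98, 98, 98, 97, 95, 92, 84, 72, 58, 49, 46, 45, 45, 46, 46, 46, 46, 45, 47, 52, 60, 67, 71, 71, 72, 72, 73, 72, 72, 72, 72, 72]
row248 [99, 98, 98, 98, 98, 98, 97, 94, 88, 80, 75, 74, 74, 73, 73, 72, 72, 73, 73, 73, 73, 73, 72, 72, 72, 72, 72, 72, 71, 71, 71, 71, 71, 73, 79, 85, 89, 91, 93, 94, 95, 95, 94, 94, 94]
row233 [100, 99, 99, 97, 93, 89, 81, 69, 58, 50, 48, 48, 47, 46, 46, 46, 46, 45, 46, 46, 46, 45, 45, 46, 46, 45, 44, 45, 45, 45, 45, 49, 56, 69, 80, 87, 91, 94, 96, 96]
-0.003 [317.7 238.9]
-0.0015 [317.7 237. ]
0 [317.7 235. ]
port far [316.73531385 226.11240724] L [301.47749146 240.71178829] R [332.03068246 240.75700558]
```

Call:
carry_out([
  [0.0023, 0.0009, 0],
  [0, 0, 0.004],
  [0, 0, 0.004],
  [0, 0, 0.003],
  [0, 0, 0],
], spin=[0, 0, 0, 0, 0], jaw=[0.015, 0.015, 0.015, 0.015, 0.015], newtons=25)

```text
time_s: 7.53
eef_pos: [0.4996, -0.1802, 0.1572]
orientation: [-0.001, 0.794, 0.607, -0.0]
force: [0.1, -0.3, -1.7]
width: 0.0246
grasp_force: 49.8
```

Call:
carry_out([
  [0, 0, 0.002],
  [0, 0, 0.002],
  [0, 0, 0.002],
  [0, 0, 0.002],
  [0, 0, 0],
], spin=[0, 0, 0, 0, 0], jaw=[0.015, 0.015, 0.015, 0.015, 0.015])

```text
time_s: 7.95
eef_pos: [0.4999, -0.1802, 0.1497]
orientation: [-0.0, 0.794, 0.608, -0.0]
force: [0.8, -0.3, -1.3]
width: 0.0248
grasp_force: 49.8
```

Call:
carry_out([
  [0, 0, 0.002],
  [0, 0, 0.002],
  [0, 0, 0.002],
  [0, 0, 0],
], spin=[0, 0, 0, 0], jaw=[0.015, 0.015, 0.015, 0.015])

```text
time_s: 8.28
eef_pos: [0.4999, -0.1802, 0.1437]
orientation: [-0.0, 0.794, 0.607, -0.0]
force: [0.2, -0.2, -1.7]
width: 0.0248
grasp_force: 49.8
```

Call:
carry_out([
  [0, 0, 0.0025],
  [0, 0, 0.0025],
  [0, 0, 0.0025],
  [0, 0, 0.0025],
  [0, 0, 0],
], spin=[0, 0, 0, 0, 0], jaw=[0.015, 0.015, 0.015, 0.015, 0.015])

```text
time_s: 8.7
eef_pos: [0.4998, -0.1802, 0.1335]
orientation: [-0.001, 0.794, 0.607, -0.0]
force: [-1.2, -0.2, -1.7]
width: 0.0248
grasp_force: 49.8
```

Call:
carry_out([
  [0, 0, 0.0015],
  [0, 0, 0.001],
  [0, 0, 0],
], spin=[0, 0, 0], jaw=[0.015, 0.015, 0.015])

```text
time_s: 8.95
eef_pos: [0.5001, -0.1803, 0.1316]
orientation: [-0.0, 0.794, 0.607, -0.0]
force: [0.1, 0.1, -0.9]
width: 0.0245
grasp_force: 49.8
```

Call:
carry_out([
  [0, 0, 0.001],
  [0, 0, 0.001],
  [0, 0, 0],
], spin=[0, 0, 0], jaw=[0.015, 0.015, 0.015])

```text
time_s: 9.2
eef_pos: [0.5001, -0.1803, 0.1296]
orientation: [-0.0, 0.794, 0.607, -0.0]
force: [0.9, -0.4, -1.8]
width: 0.0246
grasp_force: 49.8
```

Call:
carry_out([
  [0, 0, 0.001],
  [0, 0, 0.001],
  [0, 0, 0],
], spin=[0, 0, 0], jaw=[0.015, 0.015, 0.015])

```text
time_s: 9.45
eef_pos: [0.5004, -0.1804, 0.1283]
orientation: [0.0, 0.794, 0.608, 0.0]
force: [-0.8, -0.1, 0.4]
width: 0.0249
grasp_force: 50.4
```

Call:
carry_out([
  [0, 0, 0.0005],
  [0, 0, 0.0005],
  [0, 0, 0],
], spin=[0, 0, 0], jaw=[0.015, 0.015, 0.015])

```text
time_s: 9.7
eef_pos: [0.5004, -0.1805, 0.1283]
orientation: [0.001, 0.794, 0.607, 0.0]
force: [-1.5, 0.5, 5.1]
width: 0.0248
grasp_force: 50.8
```

Firm stop with the tip about 24 mm below the case's top (stub range 22 to 30 mm, cup at 40 mm), so this port is the blocked one. Easing off and letting go.

Call:
carry_out([
  [0, 0, -0.0005],
  [0, 0, -0.0003],
  [0, 0, 0],
  [0, 0, 0],
  [0, 0, 0],
], spin=[0, 0, 0, 0, 0], jaw=[0.015, 0.015, 0.022, 0.026, 0.03], newtons=20)

```text
time_s: 10.12
eef_pos: [0.5003, -0.1804, 0.1273]
orientation: [0.0, 0.794, 0.607, 0.0]
force: [-0.9, 0.0, -0.1]
width: 0.0298
grasp_force: 0.0
```

Call:
carry_out([
  [0, 0, 0],
  [0, 0, 0],
  [0, 0, 0],
  [0, 0, 0],
  [0, 0, 0],
], spin=[0, 0, 0, 0, 0], jaw=[0.035, 0.045, 0.055, 0.065, 0.065])

```text
time_s: 10.53
eef_pos: [0.5001, -0.1803, 0.1274]
orientation: [-0.0, 0.794, 0.607, -0.0]
force: [0.3, 0.4, -0.2]
width: 0.0653
grasp_force: 0.0
```

Call:
carry_out([
  [0, 0, 0],
  [0, 0, 0],
  [0, 0, -0.01],
  [0, 0, -0.02],
  [0, 0, -0.03],
], spin=[0, 0, 0, 0, 0], jaw=[0.065, 0.065, 0.065, 0.065, 0.065])

```text
time_s: 10.95
eef_pos: [0.4984, -0.1794, 0.1857]
orientation: [-0.003, 0.794, 0.607, -0.001]
force: [0.3, -0.0, 0.3]
width: 0.0648
grasp_force: 0.0
```

Call:
carry_out([
  [0, 0, -0.03],
  [0, 0, -0.03],
  [0, 0, -0.03],
  [0, 0, 0],
  [0, 0, 0],
], spin=[0, 0, 0, 0, 0], jaw=[0.085, 0.085, 0.085, 0.085, 0.085])

```text
time_s: 11.37
eef_pos: [0.5015, -0.181, 0.2813]
orientation: [0.003, 0.794, 0.608, 0.001]
force: [0.1, -0.4, -0.6]
width: 0.085
grasp_force: 0.0
```

Run:
```python
from h import *
W=cam("wrist");o=ctrl.observe();i=ctrl.read_camera("wrist");cv2.imwrite("pics/w4.png",i);np.savez("w4.npz",K=W[0],R=W[1],t=W[2])
s=ctrl.read_camera("side");cv2.imwrite("pics/s4.png",s)
print(o['eef_pos'],o['width'],o['force'],proj(W,(.497,-.183,.07)),proj(W,(.514,-.272,.07)))
j=np.zeros((600,800,3),np.uint8)
a=cv2.resize(i[150:400,160:480],(512,400),interpolation=cv2.INTER_CUBIC);j[:400,:512]=cv2.convertScaleAbs(a,alpha=1.4)
j[:480,520:760]=cv2.convertScaleAbs(cv2.resize(s[120:240,370:430],(240,480),interpolation=cv2.INTER_CUBIC),alpha=1.4)
cv2.imwrite("pics/c4.png",j)
```

```text
[ 0.50153489 -0.18100088  0.2812958 ] 0.08495978226828406 [ 0.13403188 -0.35286828 -0.56478793] [313.04008875 208.15052567] [347.15363507 275.59873027]
```

View pics/c4.png

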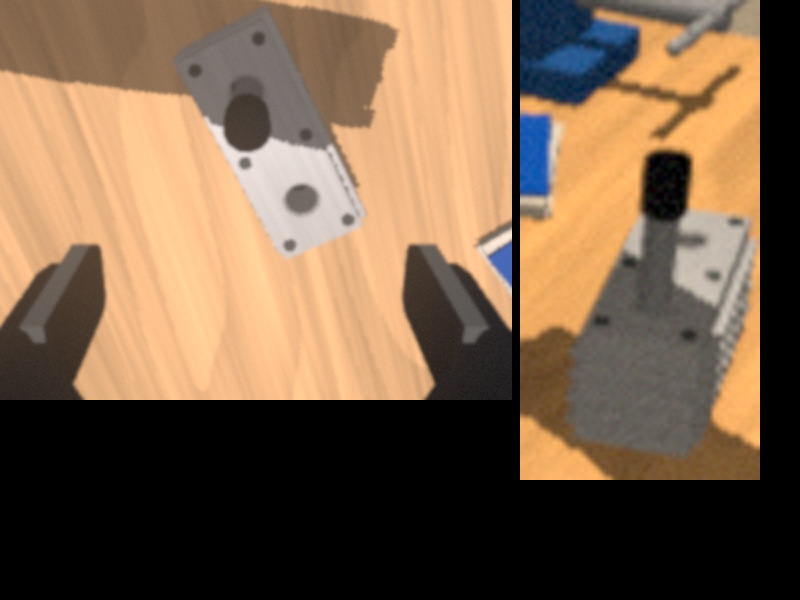

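The pin stands upright in the blocked port, knob released. The clear port is at about (349,274) in the wrist view. Fitting its rim while moving over the brass plug.

```bash
cat >> h.py <<'E'
def fitcirc(i,W,c0,z,r0=.012,span=.006,sign=1):
    "circle at height z near world c0: strongest radial edge, robust fit"
    g=cv2.GaussianBlur(i,(0,0),.7).max(2).astype(np.float32);s=np.array(c0,float)
    for it in range(5):
        P=[]
        for a in np.linspace(0,2*np.pi,90,endpoint=False):
            r=np.arange(r0-span,r0+span,.0001)
            w=np.array([proj(W,(s[0]+q*np.cos(a),s[1]+q*np.sin(a),z)) for q in r],np.float32)
            v=cv2.remap(g,w[None,:,0],w[None,:,1],cv2.INTER_LINEAR)[0];d=np.gradient(cv2.GaussianBlur(v[None],(0,0),4)[0])*sign;k=d[4:-4].argmax()+4
            P.append(s+r[k]*np.array([np.cos(a),np.sin(a)]))
        X=np.array(P);n=len(X)
        for _ in range(8):
            A=np.c_[2*X,np.ones(len(X))];q=np.linalg.lstsq(A,(X**2).sum(1),rcond=None)[0];R=np.sqrt(q[2]+q[:2]@q[:2])
            e=np.abs(np.hypot(*(X-q[:2]).T)-R)
            if len(X)>n*.55:X=X[e<=np.percentile(e,92)]
        s=q[:2]
    return s,R,e.mean(),len(X)
E
python3 - <<'E'
from h import *
def ld(n):z=np.load(n+".npz");return cv2.imread(f"pics/{n}.png"),(z['K'],z['R'],z['t'])
i,W=ld("w4")
for z in(.070,.066):print("p2 w4",z,fitcirc(i,W,(.514,-.271),z))
i,W=ld("w2");print("p2 w2",fitcirc(i,W,(.514,-.271),.07,span=.004),"p1 w2",fitcirc(i,W,(.497,-.183),.07,span=.004))
i,W=ld("w1");print("plug head w1",fitcirc(i,W,(.5727,.2545),.092,r0=.013,span=.003,sign=-1))
t=cv2.imread("pics/top0.png");T=cam("top")
for c in((.4965,-.184),(.5143,-.272)):print("top",fitcirc(t,T,c,.07,span=.004))
E
```

```text
p2 w4 0.07 (array([ 0.51544265, -0.27028814]), np.float64(0.012052933216155982), np.float64(0.00011984434474181212), 48)
p2 w4 0.066 (array([ 0.5153541 , -0.27225542]), np.float64(0.012250676202966111), np.float64(0.00010756595718186491), 48)
p2 w2 (array([ 0.51584886, -0.27082593]), np.float64(0.011807807467297964), np.float64(0.00022006169727795022), 48) p1 w2 (array([ 0.49769142, -0.18288307]), np.float64(0.01295640177749489), np.float64(4.8840138438485725e-05), 48)
plug head w1 (array([0.57400736, 0.25522239]), np.float64(0.012389836395730354), np.float64(5.4144256785419895e-05), 48)
top (array([ 0.4973096 , -0.18351918]), np.float64(0.011445010564271657), np.float64(0.0001541147075385156), 48)
top (array([ 0.51499833, -0.27166683]), np.float64(0.011885566036033829), np.float64(0.00012494320042410188), 48)
```

Call:
carry_out([
  [0.015, -0.002, 0],
  [0.03, -0.003, 0],
  [0.03, -0.003, 0],
  [0.03, -0.003, 0],
  [0.03, -0.003, 0],
], spin=[0, 0, 0, 0, 0], jaw=[0.085, 0.085, 0.085, 0.085, 0.085])

```text
time_s: 11.88
eef_pos: [0.5211, -0.0451, 0.2754]
orientation: [-0.002, 0.795, 0.607, -0.001]
force: [0.7, -0.2, 0.6]
width: 0.0852
grasp_force: 0.0
```

Call:
carry_out([
  [0.03, -0.003, 0],
  [0.03, -0.003, 0],
  [0.03, -0.003, 0],
  [0.03, -0.003, 0],
  [0.03, -0.003, 0],
], spin=[0, 0, 0, 0, 0], jaw=[0.085, 0.085, 0.085, 0.085, 0.085])

```text
time_s: 12.3
eef_pos: [0.5459, 0.1037, 0.2754]
orientation: [-0.001, 0.794, 0.608, -0.002]
force: [0.2, 0.2, 0.4]
width: 0.0849
grasp_force: 0.0
```

Call:
carry_out([
  [0.03, -0.003, 0],
  [0.03, -0.003, 0],
  [0.03, -0.003, 0],
  [0.03, -0.003, 0],
  [0.03, -0.004, 0],
], spin=[0, 0, 0, 0, 0], jaw=[0.085, 0.085, 0.085, 0.085, 0.085])

```text
time_s: 12.72
eef_pos: [0.5699, 0.2524, 0.2751]
orientation: [-0.001, 0.794, 0.607, -0.002]
force: [0.2, -0.1, -0.0]
width: 0.085
grasp_force: 0.0
```

Call:
carry_out([
  [0, 0, 0.04],
  [0, 0, 0.02],
  [0, 0, 0],
  [0, 0, 0],
], spin=[0, 0, 0, 0], jaw=[0.085, 0.085, 0.085, 0.085])

```text
time_s: 13.05
eef_pos: [0.5685, 0.2507, 0.2139]
orientation: [-0.001, 0.794, 0.608, -0.004]
force: [-0.5, 0.1, 1.0]
width: 0.0847
grasp_force: 0.0
```

Run:
```python
from h import *
W=cam("wrist");o=ctrl.observe();i=ctrl.read_camera("wrist");cv2.imwrite("pics/w5.png",i);np.savez("w5.npz",K=W[0],R=W[1],t=W[2])
print(o['eef_pos'],o['orientation'])
print(fitcirc(i,W,(.5727,.2545),.092,r0=.013,span=.003,sign=-1),proj(W,(.5727,.2545,.092)))
```

```text
[0.56852128 0.25068248 0.21385395] [-0.00132871  0.79425298  0.60757412 -0.00375889]
(array([0.57422862, 0.25612596]), np.float64(0.012586216389859932), np.float64(5.978086674737857e-05), 48) [322.16725725 224.52583116]
```

Call:
carry_out([
  [0.0073, 0.0039, 0.015],
  [0, 0, 0.035],
  [0, 0, 0.035],
  [0, 0, 0.03],
  [0, 0, 0.02],
], spin=[0, 0, 0, 0, 0], jaw=[0.085, 0.085, 0.085, 0.085, 0.085])

```text
time_s: 13.52
eef_pos: [0.5764, 0.2566, 0.0818]
orientation: [-0.0, 0.795, 0.607, -0.0]
force: [-0.4, -0.3, 0.1]
width: 0.0848
grasp_force: 0.0
```

Call:
carry_out([
  [0, 0, 0.01],
  [0, 0, 0],
  [0, 0, 0],
  [0, 0, 0],
], spin=[0, 0, 0, 0], jaw=[0.085, 0.07, 0.06, 0.05], newtons=60)

```text
time_s: 13.85
eef_pos: [0.5785, 0.2577, 0.076]
orientation: [0.001, 0.794, 0.607, 0.002]
force: [0.8, 0.2, 1.0]
width: 0.0515
grasp_force: 0.0
```

Call:
carry_out([
  [-0.002, -0.004, 0.004],
  [0, 0, 0.004],
  [0, 0, 0],
  [0, 0, 0],
  [0, 0, 0],
], spin=[0, 0, 0, 0, 0], jaw=[0.05, 0.05, 0.05, 0.05, 0.05])

```text
time_s: 14.27
eef_pos: [0.572, 0.2564, 0.0647]
orientation: [0.0, 0.794, 0.608, 0.0]
force: [-0.1, 0.7, -0.2]
width: 0.05
grasp_force: 0.0
```

Call:
carry_out([
  [0.0005, 0.002, -0.0015],
  [0, 0, 0],
  [0, 0, 0],
  [0, 0, 0],
  [0, 0, 0],
], spin=[0, 0, 0, 0, 0], jaw=[0.05, 0.04, 0.03, 0.02, 0.015], newtons=60)

```text
time_s: 14.68
eef_pos: [0.5744, 0.2565, 0.0666]
orientation: [0.0, 0.794, 0.608, 0.0]
force: [-0.1, -0.8, 1.5]
width: 0.0242
grasp_force: 59.1
```

Call:
carry_out([
  [0, 0, 0],
  [0, 0, 0],
  [0, 0, 0],
  [0, 0, 0],
], spin=[0, 0, 0, 0], jaw=[0.015, 0.015, 0.015, 0.015])

```text
time_s: 15.02
eef_pos: [0.5744, 0.2564, 0.0665]
orientation: [0.0, 0.794, 0.607, 0.0]
force: [-1.1, -0.0, 2.6]
width: 0.0242
grasp_force: 59.1
```

Call:
carry_out([
  [0, 0, -0.015],
  [0, 0, -0.03],
  [0, 0, -0.04],
  [0, 0, -0.04],
  [0, 0, -0.04],
], spin=[0, 0, 0, 0, 0], jaw=[0.015, 0.015, 0.015, 0.015, 0.015])

```text
time_s: 15.43
eef_pos: [0.5729, 0.2559, 0.2309]
orientation: [-0.001, 0.794, 0.607, -0.002]
force: [1.8, 0.9, -0.4]
width: 0.024
grasp_force: 59.9
```

Call:
carry_out([
  [0, 0, -0.03],
  [-0.015, 0.0015, 0],
  [-0.03, 0.003, 0],
  [-0.03, 0.003, 0],
  [-0.03, 0.003, 0],
], spin=[0, 0, 0, 0, 0], jaw=[0.015, 0.015, 0.015, 0.015, 0.015])

```text
time_s: 15.85
eef_pos: [0.556, 0.1515, 0.26]
orientation: [-0.0, 0.794, 0.608, -0.001]
force: [0.1, -0.5, -1.3]
width: 0.0242
grasp_force: 60.0
```

Call:
carry_out([
  [-0.03, 0.003, 0],
  [-0.03, 0.003, 0],
  [-0.03, 0.003, 0],
  [-0.03, 0.003, 0],
  [-0.03, 0.003, 0],
], spin=[0, 0, 0, 0, 0], jaw=[0.015, 0.015, 0.015, 0.015, 0.015])

```text
time_s: 16.27
eef_pos: [0.5308, 0.0023, 0.2599]
orientation: [-0.001, 0.794, 0.608, -0.001]
force: [0.6, -0.7, -1.4]
width: 0.0245
grasp_force: 60.0
```

Call:
carry_out([
  [-0.03, 0.003, 0],
  [-0.03, 0.003, 0],
  [-0.03, 0.003, 0],
  [-0.03, 0.003, 0],
  [-0.03, 0.003, 0],
], spin=[0, 0, 0, 0, 0], jaw=[0.015, 0.015, 0.015, 0.015, 0.015])

```text
time_s: 16.68
eef_pos: [0.5061, -0.1463, 0.2599]
orientation: [-0.001, 0.794, 0.608, -0.001]
force: [0.7, -0.0, -1.9]
width: 0.0241
grasp_force: 60.0
```

Call:
carry_out([
  [-0.03, 0.003, 0],
  [-0.03, 0.003, 0],
  [-0.03, 0.003, 0],
  [-0.03, 0.003, 0],
  [-0.03, 0.003, 0],
], spin=[0, 0, 0, 0, 0], jaw=[0.015, 0.015, 0.015, 0.015, 0.015])

```text
time_s: 17.1
eef_pos: [0.4813, -0.2949, 0.2598]
orientation: [-0.001, 0.794, 0.607, -0.0]
force: [1.5, 0.2, -1.6]
width: 0.0242
grasp_force: 60.0
```

Call:
carry_out([
  [0, 0, 0.02],
  [0, 0, 0.03],
  [0, 0, 0.03],
  [0, 0, 0],
  [0, 0, 0],
], spin=[0, 0, 0, 0, 0], jaw=[0.015, 0.015, 0.015, 0.015, 0.015])

```text
time_s: 17.52
eef_pos: [0.4799, -0.2921, 0.1773]
orientation: [-0.004, 0.794, 0.607, -0.001]
force: [-0.0, -0.3, -1.4]
width: 0.024
grasp_force: 59.9
```

Run:
```python
from h import *
W=cam("wrist");o=ctrl.observe();i=ctrl.read_camera("wrist");cv2.imwrite("pics/w6.png",i);np.savez("w6.npz",K=W[0],R=W[1],t=W[2])
e=o['eef_pos'];print(e,o['orientation'],o['force'],o['width'])
print("p2",fitcirc(i,W,(.5154,-.271),.07,span=.004))
tx=np.array([.263,.965,0]);ty=np.array([.965,-.263,0])
b=e-[0,0,.0565]
print("tip edge",proj(W,b+tx*.011),"taper?",proj(W,b+tx*.009),"flange edge",proj(W,b+tx*.016+[0,0,.046]),"flL/R",proj(W,b+[0,0,.046]-ty*.016),proj(W,b+[0,0,.046]+ty*.016),"headfar",proj(W,b-tx*.013+[0,0,.082]),"center",proj(W,b))
cv2.imwrite("pics/c6.png",cv2.convertScaleAbs(cv2.resize(i[140:400,200:440],(554,600),interpolation=cv2.INTER_CUBIC),alpha=1.5))
```

```text
[ 0.47988791 -0.29206504  0.17733596] [-0.00430666  0.79435696  0.60743494 -0.00111935] [-0.01907645 -0.33842724 -1.40293528] 0.024034167878191088
p2 (array([ 0.51535171, -0.27079977]), np.float64(0.011598503526884765), np.float64(6.722605548355317e-05), 48)
tip edge [317.98640641 245.63028433] taper? [317.98343209 248.56029922] flange edge [317.0791818  267.81806325] flL/R [286.22147903 295.97902615] [347.98005339 296.32385772] headfar [316.01296327 364.36021117] center [317.97026812 261.52818822]
```

View pics/c6.png

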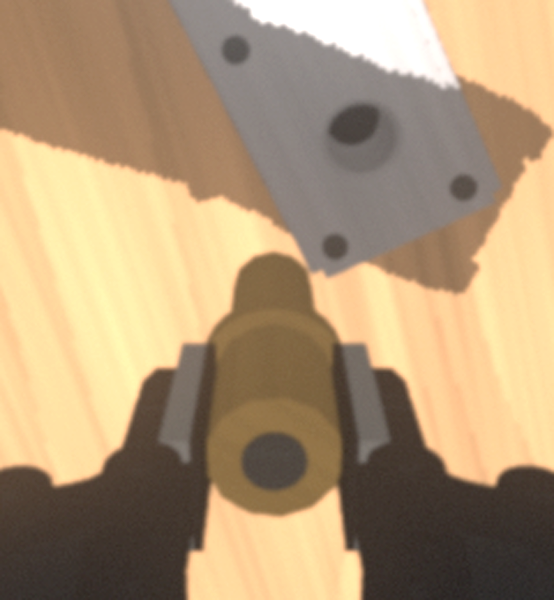

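The crop shows the plug held straight, its tip edge at about (317.5,249) and the clear port at (356,199). The port fit repeats to 0.3 mm with a radius of 11.6 mm against 11.75. Moving just above the port to compare tip and rim at close range.

Call:
carry_out([
  [0.016, 0.0146, 0],
  [0.0151, 0.014, 0],
  [0, 0, 0.02],
  [0, 0, 0.015],
  [0, 0, 0.008],
], spin=[0, 0, 0, 0, 0], jaw=[0.015, 0.015, 0.015, 0.015, 0.015])

```text
time_s: 17.98
eef_pos: [0.5198, -0.2716, 0.1401]
orientation: [0.002, 0.794, 0.608, 0.001]
force: [0.2, 0.4, -2.3]
width: 0.0241
grasp_force: 60.0
```

Call:
carry_out([
  [0, 0, 0],
  [0, 0, 0],
  [0, 0, 0],
  [0, 0, 0],
], spin=[0, 0, 0, 0], jaw=[0.015, 0.015, 0.015, 0.015])

```text
time_s: 18.32
eef_pos: [0.5189, -0.2721, 0.1402]
orientation: [0.002, 0.794, 0.607, 0.001]
force: [-0.1, -0.3, -1.9]
width: 0.0244
grasp_force: 60.0
```

Run:
```python
from h import *
W=cam("wrist");o=ctrl.observe();i=ctrl.read_camera("wrist");cv2.imwrite("pics/w7.png",i);np.savez("w7.npz",K=W[0],R=W[1],t=W[2])
e=o['eef_pos'];print(e,o['orientation'],o['force'],o['width'])
tx=np.array([.263,.965,0]);ty=np.array([.965,-.263,0]);b=e-[0,0,.0565];p=np.array([.5154,-.2708,.07])
print("tip edge",proj(W,b+tx*.011),proj(W,b+tx*.009),"port far",proj(W,p+tx*.01175),"L/R",proj(W,p-ty*.01175),proj(W,p+ty*.01175))
s=ctrl.read_camera("side");cv2.imwrite("pics/s7.png",s)
a=cv2.resize(i[205:285,270:370],(800,640),interpolation=cv2.INTER_CUBIC)[:600]
cv2.imwrite("pics/c7.png",cv2.convertScaleAbs(a,alpha=1.7))
```

```text
[ 0.51886614 -0.27210622  0.140179  ] [1.58490068e-03 7.94422165e-01 6.07363675e-01 5.26681757e-04] [-0.08089141 -0.29479294 -1.91078503] 0.02443649844534665
tip edge [317.00870341 245.33266082] [317.00923593 248.26060226] port far [311.5889792  236.77505604] L/R [294.60609027 252.92764764] [328.75584581 252.93472516]
```

View pics/c7.png

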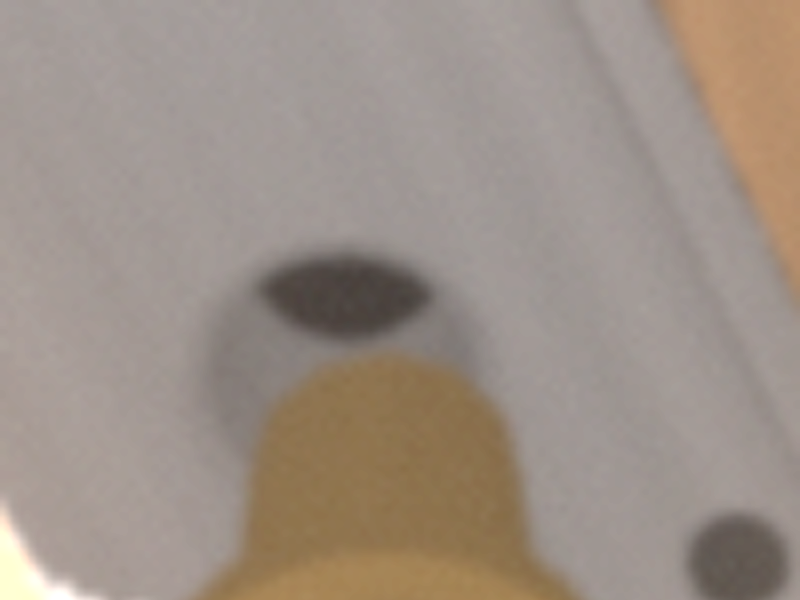

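The crop shows the tip edge at about (318.8,249.4), the port's far rim at (313.1,236.9) and its sides at 296 and 330. The tip is therefore about 1.6 mm short along tool x and 3.8 mm over along tool y. Correcting and going closer.

Call:
carry_out([
  [0.0016, -0.0038, 0],
  [0, 0, 0.004],
  [0, 0, 0.003],
  [0, 0, 0],
  [0, 0, 0],
], spin=[0, 0, 0, 0, 0], jaw=[0.015, 0.015, 0.015, 0.015, 0.015])

```text
time_s: 18.83
eef_pos: [0.5144, -0.2685, 0.1304]
orientation: [-0.001, 0.794, 0.607, -0.0]
force: [-0.0, -0.1, -0.8]
width: 0.0243
grasp_force: 60.0
```

Call:
carry_out([
  [0, 0, 0],
  [0, 0, 0],
  [0, 0, 0],
  [0, 0, 0],
], spin=[0, 0, 0, 0], jaw=[0.015, 0.015, 0.015, 0.015])

```text
time_s: 19.17
eef_pos: [0.5149, -0.2688, 0.1312]
orientation: [0.0, 0.794, 0.608, 0.0]
force: [-0.5, -0.1, -1.0]
width: 0.0243
grasp_force: 60.0
```

Run:
```python
from h import *
W=cam("wrist");o=ctrl.observe();i=ctrl.read_camera("wrist");cv2.imwrite("pics/w8.png",i)
e=o['eef_pos'];print(e,o['orientation'],o['force'])
tx=np.array([.263,.965,0]);ty=np.array([.965,-.263,0]);b=e-[0,0,.0565];p=np.array([.5154,-.2708,.07])
print("tip edge",proj(W,b+tx*.0095),"port far",proj(W,p+tx*.01175),"L/R",proj(W,p-ty*.01175),proj(W,p+ty*.01175),"c",proj(W,b))
h=cv2.cvtColor(cv2.GaussianBlur(i,(0,0),.6),cv2.COLOR_BGR2HSV)
br=((h[...,1]>70)).astype(np.uint8)
for r in range(244,266,3):
    x=np.nonzero(br[r,290:345])[0]+290;print(r,(x.min(),x.max(),(x.min()+x.max())/2,len(x)) if len(x) else None)
print("col318 S",h[228:262,318,1].tolist());print("col318 V",h[228:262,318,2].tolist())
for r in (243,248): print("row V",r,h[r,288:348,2].tolist())
```

```text
[ 0.51488948 -0.26883561  0.13123855] [1.44978690e-04 7.94315182e-01 6.07505859e-01 3.81039478e-05] [-0.47544523 -0.09280762 -0.97012592]
tip edge [317.29361775 247.56537815] port far [318.86395875 244.30398235] L/R [301.15661389 260.8744525 ] [336.50287281 260.92921223] c [317.28772548 261.25360798]
244 None
247 None
250 (np.int64(310), np.int64(326), np.float64(318.0), 17)
253 (np.int64(307), np.int64(328), np.float64(317.5), 22)
256 (np.int64(304), np.int64(331), np.float64(317.5), 28)
259 (np.int64(303), np.int64(333), np.float64(318.0), 31)
262 (np.int64(302), np.int64(333), np.float64(317.5), 32)
265 (np.int64(301), np.int64(334), np.float64(317.5), 34)
col318 S [16, 14, 14, 16, 16, 14, 16, 16, 16, 19, 16, 16, 16, 19, 17, 19, 23, 29, 38, 57, 86, 99, 112, 112, 114, 112, 112, 112, 112, 114, 111, 112, 115, 115]
col318 V [95, 94, 94, 94, 94, 94, 95, 95, 96, 96, 95, 95, 95, 93, 88, 79, 66, 53, 47, 49, 59, 72, 80, 82, 83, 84, 84, 84, 84, 83, 83, 84, 84, 84]
row V 243 [95, 96, 96, 96, 96, 95, 95, 95, 94, 95, 95, 95, 95, 96, 96, 96, 96, 95, 94, 94, 94, 93, 92, 91, 89, 87, 85, 83, 81, 80, 79, 79, 78, 79, 79, 81, 82, 85, 86, 88, 90, 92, 92, 93, 92, 93, 93, 94, 94, 94, 95, 95, 94, 94, 94, 94, 94, 93, 94, 94]
row V 248 [95, 95, 94, 95, 96, 96, 95, 95, 95, 95, 94, 94, 94, 94, 93, 93, 91, 88, 85, 82, 75, 64, 55, 51, 49, 50, 51, 53, 55, 57, 59, 57, 56, 52, 49, 47, 46, 45, 45, 46, 50, 57, 68, 76, 82, 85, 87, 89, 91, 93, 94, 94, 95, 95, 95, 94, 93, 94, 94, 93]
```

Call:
carry_out([
  [-0.0012, 0.0012, 0],
  [0, 0, 0.002],
  [0, 0, 0.002],
  [0, 0, 0],
  [0, 0, 0],
], spin=[0, 0, 0, 0, 0], jaw=[0.015, 0.015, 0.015, 0.015, 0.015])

```text
time_s: 19.63
eef_pos: [0.5154, -0.2701, 0.1267]
orientation: [-0.0, 0.794, 0.607, -0.0]
force: [-0.2, -0.6, -1.5]
width: 0.0243
grasp_force: 60.0
```

Call:
carry_out([
  [0, 0, 0.001],
  [0, 0, 0.001],
  [0, 0, 0],
  [0, 0, 0],
  [0, 0, 0],
], spin=[0, 0, 0, 0, 0], jaw=[0.015, 0.015, 0.015, 0.015, 0.015])

```text
time_s: 20.05
eef_pos: [0.5156, -0.2702, 0.1251]
orientation: [-0.0, 0.794, 0.607, 0.0]
force: [-0.1, 0.0, -1.9]
width: 0.0239
grasp_force: 60.0
```

Tip at about 68.6 mm and no force. Continuing slowly.

Call:
carry_out([
  [0, 0, 0.001],
  [0, 0, 0.001],
  [0, 0, 0],
  [0, 0, 0],
], spin=[0, 0, 0, 0], jaw=[0.015, 0.015, 0.015, 0.015])

```text
time_s: 20.38
eef_pos: [0.5155, -0.2702, 0.123]
orientation: [-0.0, 0.794, 0.608, -0.0]
force: [-0.5, -0.7, -1.1]
width: 0.0244
grasp_force: 60.0
```

Call:
carry_out([
  [0, 0, 0.001],
  [0, 0, 0.001],
  [0, 0, 0],
  [0, 0, 0],
], spin=[0, 0, 0, 0], jaw=[0.015, 0.015, 0.015, 0.015])

```text
time_s: 20.72
eef_pos: [0.5155, -0.2702, 0.1209]
orientation: [-0.0, 0.794, 0.607, -0.0]
force: [0.2, -0.5, -1.3]
width: 0.0244
grasp_force: 60.0
```

Call:
carry_out([
  [0, 0, 0.001],
  [0, 0, 0.001],
  [0, 0, 0.001],
  [0, 0, 0],
  [0, 0, 0],
], spin=[0, 0, 0, 0, 0], jaw=[0.015, 0.015, 0.015, 0.015, 0.015])

```text
time_s: 21.13
eef_pos: [0.5155, -0.2701, 0.118]
orientation: [-0.0, 0.794, 0.608, -0.0]
force: [-1.2, 0.1, -1.2]
width: 0.024
grasp_force: 60.0
```

Call:
carry_out([
  [0, 0, 0.001],
  [0, 0, 0.001],
  [0, 0, 0.001],
  [0, 0, 0],
  [0, 0, 0],
], spin=[0, 0, 0, 0, 0], jaw=[0.015, 0.015, 0.015, 0.015, 0.015])

```text
time_s: 21.55
eef_pos: [0.5155, -0.2702, 0.115]
orientation: [-0.0, 0.794, 0.607, -0.0]
force: [-0.1, -0.7, -1.7]
width: 0.0243
grasp_force: 60.0
```

Call:
carry_out([
  [0, 0, 0.002],
  [0, 0, 0.002],
  [0, 0, 0.002],
  [0, 0, 0.002],
  [0, 0, 0],
], spin=[0, 0, 0, 0, 0], jaw=[0.015, 0.015, 0.015, 0.015, 0.015])

```text
time_s: 21.97
eef_pos: [0.5152, -0.27, 0.1063]
orientation: [-0.001, 0.794, 0.607, -0.0]
force: [0.0, -0.3, -1.3]
width: 0.0243
grasp_force: 60.0
```

Call:
carry_out([
  [0, 0, 0.001],
  [0, 0, 0.001],
  [0, 0, 0.001],
  [0, 0, 0.001],
  [0, 0, 0],
], spin=[0, 0, 0, 0, 0], jaw=[0.015, 0.015, 0.015, 0.015, 0.015])

```text
time_s: 22.38
eef_pos: [0.5155, -0.2701, 0.1029]
orientation: [-0.0, 0.794, 0.608, -0.0]
force: [-0.7, 0.0, -1.1]
width: 0.0245
grasp_force: 60.0
```

Call:
carry_out([
  [0, 0, 0.0015],
  [0, 0, 0.0015],
  [0, 0, 0.0015],
  [0, 0, 0.0015],
  [0, 0, 0],
], spin=[0, 0, 0, 0, 0], jaw=[0.015, 0.015, 0.015, 0.015, 0.015])

```text
time_s: 22.8
eef_pos: [0.5153, -0.2701, 0.0966]
orientation: [-0.0, 0.794, 0.607, -0.0]
force: [1.0, -1.0, -2.0]
width: 0.0242
grasp_force: 60.0
```

Call:
carry_out([
  [0, 0, 0.0015],
  [0, 0, 0.0015],
  [0, 0, 0.001],
  [0, 0, 0.001],
  [0, 0, 0],
], spin=[0, 0, 0, 0, 0], jaw=[0.015, 0.015, 0.015, 0.015, 0.015])

```text
time_s: 23.22
eef_pos: [0.5154, -0.2701, 0.0918]
orientation: [-0.0, 0.794, 0.607, -0.0]
force: [0.3, 0.1, -1.5]
width: 0.0242
grasp_force: 60.0
```

Call:
carry_out([
  [0, 0, 0.001],
  [0, 0, 0.001],
  [0, 0, 0.001],
  [0, 0, 0.001],
  [0, 0, 0],
], spin=[0, 0, 0, 0, 0], jaw=[0.015, 0.015, 0.015, 0.015, 0.015])

```text
time_s: 23.63
eef_pos: [0.5155, -0.2701, 0.0878]
orientation: [-0.0, 0.794, 0.608, -0.0]
force: [-0.1, -0.6, -1.6]
width: 0.0242
grasp_force: 60.0
```

The tip is past 30 mm deep with no resistance, so the port is clear. Now onto the cup in small steps.

Call:
carry_out([
  [0, 0, 0.0008],
  [0, 0, 0.0008],
  [0, 0, 0.0008],
  [0, 0, 0],
  [0, 0, 0],
], spin=[0, 0, 0, 0, 0], jaw=[0.015, 0.015, 0.015, 0.015, 0.015])

```text
time_s: 24.05
eef_pos: [0.5158, -0.2704, 0.0865]
orientation: [0.0, 0.794, 0.607, 0.0]
force: [-1.8, 0.8, 2.5]
width: 0.024
grasp_force: 60.4
```

Call:
carry_out([
  [0, 0, 0.0005],
  [0, 0, 0.0005],
  [0, 0, 0.0005],
  [0, 0, 0],
  [0, 0, 0],
], spin=[0, 0, 0, 0, 0], jaw=[0.015, 0.015, 0.015, 0.015, 0.015])

```text
time_s: 24.47
eef_pos: [0.5158, -0.2704, 0.0844]
orientation: [0.0, 0.794, 0.607, 0.0]
force: [-1.4, -0.0, 4.0]
width: 0.0243
grasp_force: 60.6
```

Call:
carry_out([
  [0, 0, 0.0005],
  [0, 0, 0.0005],
  [0, 0, 0.0005],
  [0, 0, 0],
  [0, 0, 0],
], spin=[0, 0, 0, 0, 0], jaw=[0.015, 0.015, 0.015, 0.015, 0.015])

```text
time_s: 24.88
eef_pos: [0.5158, -0.2703, 0.0826]
orientation: [0.0, 0.794, 0.607, 0.0]
force: [-1.8, 1.8, 4.0]
width: 0.0241
grasp_force: 60.6
```

Call:
carry_out([
  [0, 0, 0.0005],
  [0, 0, 0.0005],
  [0, 0, 0],
  [0, 0, 0],
], spin=[0, 0, 0, 0], jaw=[0.015, 0.015, 0.015, 0.015])

```text
time_s: 25.22
eef_pos: [0.5157, -0.2703, 0.0817]
orientation: [0.0, 0.794, 0.607, 0.0]
force: [-0.9, -0.3, 3.9]
width: 0.0241
grasp_force: 60.6
```

Call:
carry_out([
  [0, 0, 0.0005],
  [0, 0, 0.0003],
  [0, 0, 0],
  [0, 0, 0],
], spin=[0, 0, 0, 0], jaw=[0.015, 0.015, 0.015, 0.015])

```text
time_s: 25.55
eef_pos: [0.5157, -0.2703, 0.0809]
orientation: [0.0, 0.794, 0.607, 0.0]
force: [-0.9, 0.8, 4.5]
width: 0.0244
grasp_force: 60.6
```

Call:
carry_out([
  [0, 0, 0.0003],
  [0, 0, 0.0002],
  [0, 0, 0],
  [0, 0, 0],
], spin=[0, 0, 0, 0], jaw=[0.015, 0.015, 0.015, 0.015])

```text
time_s: 25.88
eef_pos: [0.5157, -0.2703, 0.0806]
orientation: [0.0, 0.794, 0.607, 0.0]
force: [-0.4, 1.2, 4.0]
width: 0.0245
grasp_force: 60.6
```

Call:
carry_out([
  [0, 0, 0.0003],
  [0, 0, 0.0002],
  [0, 0, 0],
  [0, 0, 0],
], spin=[0, 0, 0, 0], jaw=[0.015, 0.015, 0.015, 0.015])

```text
time_s: 26.22
eef_pos: [0.5158, -0.2703, 0.0806]
orientation: [0.0, 0.794, 0.608, 0.0]
force: [-0.8, 0.1, 6.7]
width: 0.0242
grasp_force: 60.6
```

Call:
carry_out([
  [0, 0, 0.0003],
  [0, 0, 0.0002],
  [0, 0, 0],
  [0, 0, 0],
], spin=[0, 0, 0, 0], jaw=[0.015, 0.015, 0.015, 0.015])

```text
time_s: 26.55
eef_pos: [0.5158, -0.2703, 0.0806]
orientation: [0.0, 0.794, 0.608, 0.0]
force: [-2.2, 1.0, 9.0]
width: 0.0243
grasp_force: 60.7
```

Hard stop at 80.6 mm as predicted, so the flange is on the case. A last light press, then ease off and release.

Call:
carry_out([
  [0, 0, 0.0005],
  [0, 0, 0],
  [0, 0, -0.0005],
  [0, 0, -0.0004],
  [0, 0, 0],
], spin=[0, 0, 0, 0, 0], jaw=[0.015, 0.015, 0.015, 0.015, 0.02], newtons=20)

```text
time_s: 26.97
eef_pos: [0.5157, -0.2703, 0.0806]
orientation: [0.0, 0.794, 0.608, 0.0]
force: [-1.2, 1.5, 7.2]
width: 0.0237
grasp_force: 61.0
```

Call:
carry_out([
  [0, 0, 0],
  [0, 0, 0],
  [0, 0, 0],
  [0, 0, 0],
  [0, 0, 0],
], spin=[0, 0, 0, 0, 0], jaw=[0.024, 0.03, 0.04, 0.05, 0.06])

```text
time_s: 27.38
eef_pos: [0.5151, -0.2698, 0.0787]
orientation: [-0.001, 0.794, 0.608, -0.0]
force: [-0.1, 0.0, 0.3]
width: 0.0594
grasp_force: 0.0
```

Call:
carry_out([
  [0, 0, 0],
  [0, 0, 0],
  [0, 0, -0.01],
  [0, 0, -0.02],
  [0, 0, -0.03],
], spin=[0, 0, 0, 0, 0], jaw=[0.065, 0.065, 0.065, 0.065, 0.065])

```text
time_s: 27.8
eef_pos: [0.5137, -0.2689, 0.1376]
orientation: [-0.003, 0.794, 0.607, -0.001]
force: [0.3, -0.2, -0.4]
width: 0.065
grasp_force: 0.0
```

Call:
carry_out([
  [0, 0, -0.035],
  [0, 0, -0.035],
  [0, 0, -0.03],
  [0, 0, -0.03],
  [0, 0, 0],
], spin=[0, 0, 0, 0, 0], jaw=[0.065, 0.065, 0.065, 0.065, 0.065])

```text
time_s: 28.22
eef_pos: [0.5178, -0.2717, 0.279]
orientation: [0.007, 0.794, 0.607, 0.002]
force: [0.3, 0.6, 0.7]
width: 0.0647
grasp_force: 0.0
```

Call:
carry_out([
  [0, 0, 0],
  [0, 0, 0],
  [0, 0, 0],
  [0, 0, 0],
], spin=[0, 0, 0, 0], jaw=[0.065, 0.065, 0.065, 0.065])

```text
time_s: 28.55
eef_pos: [0.5149, -0.2697, 0.2678]
orientation: [-0.002, 0.794, 0.608, -0.001]
force: [-0.7, -0.3, 0.2]
width: 0.0649
grasp_force: 0.0
```

Run:
```python
from h import *
o=ctrl.observe();print(o['time_s'],o['eef_pos'],o['force'])
W=cam("wrist");i=ctrl.read_camera("wrist");s=ctrl.read_camera("side");S=cam("side")
cv2.imwrite("pics/w9.png",i);cv2.imwrite("pics/s9.png",s)
# brass check (wrist): flange circle should lie at z .076, head top at .106; pin knob dark in wrist & side
h=cv2.cvtColor(i,cv2.COLOR_BGR2HSV);b=((h[...,0]>12)&(h[...,0]<30)&(h[...,1]>95)&(h[...,2]<190)).astype(np.uint8)
p=(.5154,-.2708);c=proj(W,(*p,.09));m=np.zeros_like(b);cv2.circle(m,tuple(int(v) for v in c),35,1,-1)
ys,xs=np.nonzero(b&m);print("brass px",xs.min(),xs.max(),ys.min(),ys.max(),len(xs))
a=np.linspace(0,6.28,73)
for r,z in((.016,.070),(.016,.076),(.013,.106)):
    P=np.array([proj(W,(p[0]+r*np.cos(t),p[1]+r*np.sin(t),z)) for t in a]);print(z,P.min(0).round(1),P.max(0).round(1))
print("head top fit",fitcirc(i,W,p,.106,r0=.013,span=.003,sign=-1))
m=((s.max(2)<40)).astype(np.uint8);q0=proj(S,(.4975,-.183,.156));q1=proj(S,(.4975,-.183,.124));print("knob exp side",q0.round(1),q1.round(1))
n,l,st,ct=cv2.connectedComponentsWithStats(m)
for k in range(1,n):
    if np.hypot(*(ct[k]-(q0+q1)/2))<15 and st[k][4]>30:print("knob side",st[k],ct[k].round(1))
s4=cv2.imread("pics/s4.png");x,y=((q0+q1)/2).astype(int);print("side diff around pin",np.abs(s[y-25:y+35,x-14:x+10].astype(int)-s4[y-25:y+35,x-14:x+10]).mean())
```

```text
28.55 [ 0.51489704 -0.26972953  0.26778873] [-0.71243776 -0.28476678  0.15654611]
brass px 284 343 196 245 725
0.07 [304.  194.7] [334.3 224.2]
0.076 [303.7 195.9] [334.6 225.8]
0.106 [305.4 205.5] [332.8 231.9]
head top fit (array([ 0.51602225, -0.27052383]), np.float64(0.012209811737331409), np.float64(0.0001846753847659417), 48)
knob exp side [406.8 159.5] [405.4 173.3]
knob side [401 158  14  17 173] [406.3 166.4]
side diff around pin 15.807407407407407
```

The pin is still upright, with its knob where expected in the side view. The plug head fits its home height and place, and the hard stop was at the predicted height. Handing in.

```bash
python3 -c "
from rig import ctrl
print(ctrl.hand_in())"
```

```text
the job is handed in; nothing more can be done
None
```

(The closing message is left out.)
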